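# Set the test-cassette holder's jaw to its gauge mark with the thumbwheel

## Robot

A 7-joint arm with a two-finger parallel gripper is mounted at the origin on the work surface. World frame = base frame: x ahead of the robot, y to its left, z up, the work surface at z = 0. Lengths are in m, angles in rad, forces in N, time in s.
With the tool pointing down it reaches from about 0.35 to 0.9 m from the base axis. Payload 8.1 kg.
Tool frame: the origin (TCP) lies midway between the tips of the shut fingers; the grasp point (between the pads) lies 19 mm behind it (grasp_offset is the z of the grasp point in the tool frame, in m); z points along the fingers, x is the direction in which the jaws open and shut, and the axes are right-handed (so a half turn about z gives the same grasp; the last joint's range is limited). The gripper opens to 85 mm and grips with 20 to 120 N. Pads are 22 mm wide; open, the fingers measure 114 mm over their backs; the gripper's body (76 mm by 85 mm) begins 54 mm behind the grasp point. The pads swing forward as they close: fully open they stand 13 mm farther back than shut.
Start: joints at [1.172, 0.434, 0.025, 1.573, -0.012, 1.134, -0.075], TCP at [0.182, -0.598, 0.208] pointing down, gripper open.
Joint ranges: [-2.62, 2.62], [-0.44, 2.09], [-1.27, 1.32], [0.08, 2.57], [-1.32, 4.46], [0.12, 2], [-2.74, 2.74]. Speed limits (rad/s): [2.22, 2.22, 3.01, 3.01, 3.14, 3.14, 3.14].

## Interface

Orientations are given as a 3x3 rotation matrix whose columns are the frame's x, y, z axes.
In Python, from plant import * gives the robot as it stands.
- The arm moves only by the tool drive_tool, never from a script. Its argument "deltas" is a list of rows, each a list of 3 entries, a list of its own where there are three numbers: the finger opening in mm, from 0 to 85.4, then the shift along the tool's x, y, z in mm, then the turn, a rotation vector about the tool's x, y, z in degrees. In form: [[claw, [x, y, z], [wx, wy, wz]], ...]. A call has 1 to 12 rows; each row shifts and turns the commanded pose from where the row before left it, along the tool's axes as they then stand; what a row does not reach is not made up. A row lasts 1/8 s, in which the tool goes at most 62.5 mm and 10.7 degrees, less where a joint would pass 70% of its speed; a pose out of reach is approached as far as the arm can. A call with a gripper value outside its range is refused whole. The fingers move at their own pace and stop on an object; "grip_force" is the grip in N (left out, the last holds). Time passes only in rows, so rows that do not move let the fingers close. It gives the time, the measured TCP pose, the force and the opening at its end, in the units of the state.
- get_state(): the state, without advancing time (a new reading comes with each control period).
- get_image(name): name is "scene" or "top"; returns the picture (384x512x3 uint8, red, green, blue); there is no depth.
- camera_params(name): a dict with "mtx" (3x3 intrinsics, pixels), "R" (3x3) and "t" (3): a world point X has camera coordinates R X + t. Camera axes: x right, y down, z forward; pixel columns grow to the right and rows downward; lengths in m; the calibration is good to about 2 mm. A picture is of the moment at which its call begins. camera_params takes no time and is no camera call.
- hand_in(): hands the job in, once; it reports no verdict.
The state is a dict: "t": time; "joint_pos": joint angles; "qvel": joint speeds; "effort": joint torques, N m; "tcp_pos": TCP position; "ee_rot": TCP orientation; "force": force on the tool from outside, world axes, zero at the start; "wrist_torque": the same for the moment, N m; "grip_width": finger opening in m.
Only numpy, scipy, OpenCV 4.12 (cv2) and the standard library are available. Lean on these libraries where they do the work, as an engineer would, in place of code of your own. Each camera call takes 0.05 s, during which the arm holds its last target. There are 200 camera calls.

## Task

Narrow the cassette holder to its gauge mark: lay a shut fingertip lightly on top of the knurled wheel and roll it away from the robot, stroke by stroke, until the closing face of the moving jaw lines up with the thin upright blade of the gauge mark, then take the hand away. Work only through the wheel: never push the jaw itself or pull the wheel up, and leave the cassettes, the bottle and the tube rack where they are.

Things in the scene. Friction and masses are not known exactly. Their poses are not given: they have to be found in the camera images.
- stage: cassette holder, fixed to the bench: white base plate 10 mm thick, x -80 to 80, y -115 to 90 mm about the origin (at bench height). Its x points away from the robot (yaw within 0.35 rad), y to the fixed aluminium fence (face at y = 60, top 52 mm above the bench), z up. Two grey cheeks 90 mm long, tops 70 mm above the bench, flank the wheel at y = -75 mm (64 mm over both).
- wheel: knurled steel wheel, upright, 70 mm diameter, 30 mm wide; origin at its centre, at x 0, y -75, z 61 mm of the holder, axle along the holder's y. Rolling its top towards the holder's +x moves the jaw towards +y, 8 mm per rad (4.4 mm of rim per mm of jaw). It stays where left; about 1.2 N at the rim turns it; it cannot turn back past its start. Rolling the other way backs the jaw off.
- wheel_top (a point): highest point of the wheel's rim, mid-width, 96 mm above the bench at rest; it does not turn. Wheel, jaw and fence share a carriage on springs: pressed, all sink 1 mm per 1.5 N, to a stop 6 mm down. A press of 2 to 4 mm grips well; with it a flat fingertip rolls the rim without slipping. Over 25 N is too much. Black discs of 62 mm beside the wheel do not turn.
- jaw: moving jaw, aluminium block 105 (x) by 34 (y) by 28 mm high on the carriage between wheel and fence, top 52 mm above the bench; slides only along the holder's y, driven by the wheel, 44 mm of travel. Origin: middle of the lower edge of its closing face (the face towards the fence); the block lies to -y of it. At the start this face is at y = 15 mm of the holder.
- jaw_edge (a point): upper corner of the jaw's closing face at the end next to the gauge mark (+x end), 52 mm above the bench.
- mark_top (a point): gauge mark: top of a dark steel blade 2 mm thick (y), 16 mm long (x), top 56 mm above the bench, on the far (+x) edge of the base just beyond the jaw's end, 12 to 30 mm ahead of the jaw's closing face at the start. The point is at mid thickness, at the end next to the jaw; axes as the holder's. The jaw is set when jaw_edge has this point's y in the holder's frame.
- cassette_a: loose white test cassette, 70 by 22 by 5 mm, lying on the bench beside the holder; origin under its centre. Leave alone.
- cassette_b: a second such cassette. Leave alone.
- reagent: loose small amber bottle, 32 mm diameter, 65 mm tall; origin under its centre. Leave alone.
- tube_rack: loose white rack 50 by 100 by 35 mm with four capped tubes, 72 mm tall in all; origin under its centre. Leave alone.

How it is judged:
On the way, in this order (a step that is already met when the one before it is completed fails the run):
1. a fingertip rests on the knurled wheel (contact force between the fingers and wheel above 0.5 N), for 0.1 s.
2. the jaw's closing face is in line with the gauge mark (within 2.5 mm) (y of jaw_edge in the frame of mark_top between -0.0025 and 0.0025 m), for 0.2 s.
At the end, for the whole second after the job is handed in: the jaw's closing face is within 2.5 mm of the middle of the gauge mark's blade, measured along the holder's y, at rest, and the robot touches nothing (all of step 2 and linear speed of jaw below 0.002 m/s and distance of stage from where it was at the start of the episode below 0.002 m).
It fails at once if the jaw is pushed directly (over 2 N) (contact force between any of the fingers, the arm and jaw above 2 N).
It fails at once if the wheel is pressed with more than 25 N (contact force between the fingers and wheel above 25 N).
It fails at once if the wheel is pulled up out of its seat (over 2.5 mm) (z of wheel_top in the frame of stage above 0.0985 m).
It fails at once if a loose bystander is lifted or moved over 15 mm (distance of any of cassette_a, cassette_b, reagent, tube_rack from where it was at the start of the episode above 0.015 m).
It also fails if it takes over 61 s, if anything falls off the work surface, if the arm or the gripper's body presses on something with over 40 N, if the wrist force passes 120 N, or if a joint passes its speed limit or range.

## Working session

There is one attempt and no reset: what is moved stays moved. The work goes in short steps, Python scripts to look and compute and a tool call to move; the robot and the scene stay as the last step left them, time stands still between calls to the robot, and variables do not carry over. Pictures are saved under pics/ and viewed, about 8 in all and at most 12, crops included, and the job is handed in when it is done.

Besides the shell and the picture viewer there is one more tool, called after ">>>" by a JSON object that holds its "fn" and its "kwargs". drive_tool: Moves the arm, as the interface text tells. Its arguments: {"type":"object","properties":{"deltas":{"type":"array"},"grip_force":{"type":"number"}},"required":["deltas"]}

```bash
mkdir -p pics; python3 - <<'E'
from plant import *
import cv2,numpy as np
for n in("scene","top"):
    im=get_image(n);cv2.imwrite(f"pics/{n}0.png",im[...,::-1])
    p=camera_params(n);print(n,p["mtx"].round(1).tolist(),p["R"].round(4).tolist(),p["t"].round(4).tolist())
s=get_state();print(s["t"],s["tcp_pos"],s["ee_rot"].round(3) if hasattr(s["ee_rot"],'round') else s["ee_rot"],s["force"])
E
```

```text
scene [[443.2, 0.0, 257.2], [0.0, 443.2, 189.0], [0.0, 0.0, 1.0]] [[0.886, 0.4633, -0.0215], [0.2811, -0.5733, -0.7696], [-0.3689, 0.6758, -0.6381]] [-0.5087, -0.0585, 1.1651]
top [[424.0, 0.0, 260.0], [0.0, 424.0, 190.9], [0.0, 0.0, 1.0]] [[-0.0255, -0.9996, 0.0096], [-0.9982, 0.0249, -0.055], [0.0548, -0.011, -0.9984]] [0.0116, 0.5562, 0.8198]
0.1 [ 0.18202423 -0.59740229  0.20742455] [[ 0.291 -0.957 -0.   ]
 [-0.957 -0.291  0.001]
 [-0.001  0.    -1.   ]] [ 0.30054861 -0.80266028 -0.05249067]
```

View pics/scene0.png

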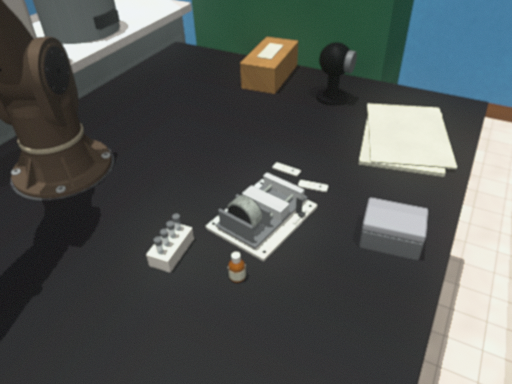

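View pics/top0.png

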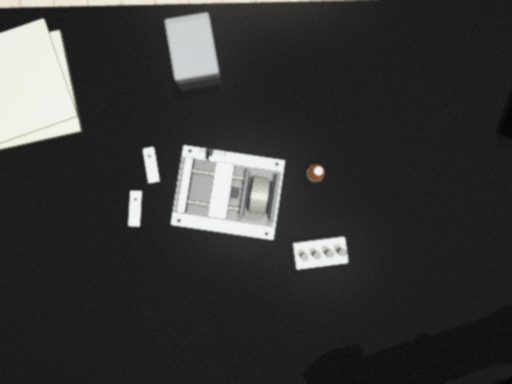

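The top view shows the holder around (228,192), the wheel at (260,195), the white jaw at about (221,190) and the dark mark at about (209,154). The scene view shows the rack and bottle on the -y side and both cassettes on the +y side. I'll enlarge the holder next.

```bash
python3 - <<'E'
import cv2
t=cv2.imread("pics/top0.png")[140:245,165:290];s=cv2.imread("pics/scene0.png")[155:260,200:325]
t=cv2.resize(t,None,fx=5,fy=5,interpolation=cv2.INTER_CUBIC)
cv2.imwrite("pics/topc.png",t)
E
```

```text
(no output)
```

View pics/topc.png

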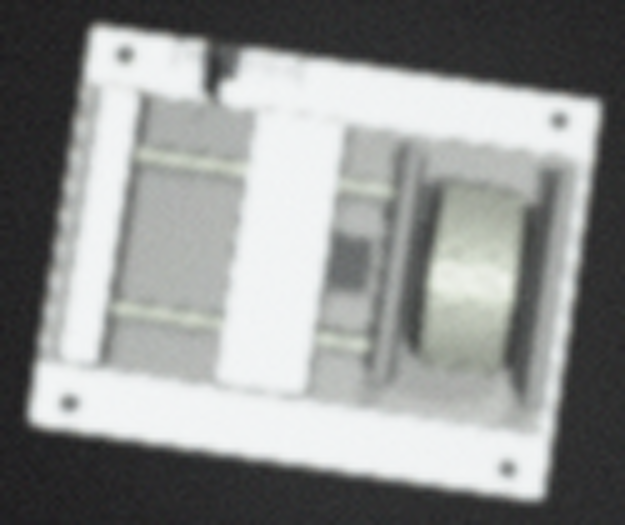

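```bash
cat > h.py <<'E'
from plant import *
import cv2,numpy as np
P={n:camera_params(n) for n in("scene","top")}
def ray(n,uv,z):
    p=P[n];R=np.array(p["R"]);C=-R.T@p["t"]
    d=R.T@np.linalg.solve(p["mtx"],[uv[0],uv[1],1]);return C+d*(z-C[2])/d[2]
def proj(n,X):
    p=P[n];c=np.array(p["R"])@X.T+np.array(p["t"])[:,None];q=np.array(p["mtx"])@c;return (q[:2]/q[2]).T
def sample(im,n,O,yaw,x,y,z):
    """grey values at holder x(grid),y(grid),z"""
    c,s=np.cos(yaw),np.sin(yaw);x,y=np.broadcast_arrays(x,y)
    X=np.stack([O[0]+c*x-s*y,O[1]+s*x+c*y,np.full(x.shape,z)],-1).reshape(-1,3)
    uv=proj(n,X).astype(np.float32).reshape(x.shape+(2,))
    return cv2.remap(im,uv[...,0],uv[...,1],cv2.INTER_LINEAR)
E
python3 - <<'E'
from h import *
im=cv2.imread("pics/top0.png");g=im.min(2)
m=np.zeros_like(g);m[140:245,165:290]=(g[140:245,165:290]>90)*255
m=cv2.morphologyEx(m,cv2.MORPH_CLOSE,np.ones((5,5)))
c=max(cv2.findContours(m,0,1)[0],key=cv2.contourArea)
b=cv2.boxPoints(cv2.minAreaRect(c));w=np.array([ray("top",p,.01)[:2] for p in b]);print(b,w.round(4))
e=[np.linalg.norm(w[i]-w[(i+1)%4]) for i in range(4)];print("sides",e)
i=np.argmax(e);d=w[i]-w[(i+1)%4];d=d if d[1]>0 else -d;yaw=np.arctan2(-d[0],d[1])
O=w.mean(0)-np.array([-np.sin(yaw),np.cos(yaw)])*(-.0125);print("O",O,"yaw",yaw)
R=np.array(P["top"]["R"]);print("cam",-R.T@P["top"]["t"])
np.save("pose.npy",[*O,yaw])
gg=cv2.cvtColor(im,cv2.COLOR_BGR2GRAY)
x=np.arange(95,-95,-.5)[:,None]/1e3;y=np.arange(95,-120,-.5)[None]/1e3
r=sample(im,"top",O,yaw,x,y,.052);cv2.imwrite("pics/rect.png",cv2.resize(r,None,fx=1.5,fy=1.5))
for X in(-.03,0,.03):
    yy=np.arange(75,-30,-1.)/1e3;p=sample(gg,"top",O,yaw,np.array(X),yy,.052).ravel().astype(float);dd=np.diff(p)
    print(X,[(round(1e3*yy[k]-.5,1),dd[k]) for k in np.argsort(-abs(dd))[:8]])
for z in(.056,):
  for X in(.05,.055,.06,.064,.068,.072,.076):
    yy=np.arange(52,20,-1.)/1e3;print(X,sample(gg,"top",O,yaw,np.array(X),yy,z).ravel().tolist())
E
```

```text
[[169.06113 225.25919]
 [181.3472  143.35208]
 [286.09048 159.06357]
 [273.8044  240.97067]] [[ 0.4933  0.1781]
 [ 0.6552  0.1515]
 [ 0.6187 -0.0561]
 [ 0.4571 -0.0273]]
sides [np.float64(0.16409088314618714), np.float64(0.21082646027935387), np.float64(0.16413523902915497), np.float64(0.2085382835900169)]
O [0.55823421 0.07387222] yaw -0.17395262148318932
cam [0.5105993  0.00669648 0.84898657]
-0.03 [(np.float64(59.5), np.float64(-22.0)), (np.float64(60.5), np.float64(-21.0)), (np.float64(74.5), np.float64(12.0)), (np.float64(73.5), np.float64(12.0)), (np.float64(-17.5), np.float64(-11.0)), (np.float64(72.5), np.float64(10.0)), (np.float64(-18.5), np.float64(-10.0)), (np.float64(-19.5), np.float64(-10.0))]
0 [(np.float64(59.5), np.float64(-31.0)), (np.float64(58.5), np.float64(-28.0)), (np.float64(-18.5), np.float64(-26.0)), (np.float64(-19.5), np.float64(-25.0)), (np.float64(-20.5), np.float64(-25.0)), (np.float64(-21.5), np.float64(-21.0)), (np.float64(60.5), np.float64(-18.0)), (np.float64(15.5), np.float64(17.0))]
0.03 [(np.float64(59.5), np.float64(-19.0)), (np.float64(60.5), n
[... 658 characters left out ...]
9, 211, 185, 151, 114, 89, 71, 79, 94, 123, 154, 178, 199, 211, 220, 229, 235, 238, 240]
0.064 [241, 240, 237, 234, 234, 234, 236, 238, 238, 238, 237, 234, 228, 220, 194, 165, 131, 100, 77, 63, 62, 67, 79, 89, 98, 112, 129, 156, 186, 207, 225, 231]
0.068 [240, 238, 235, 232, 230, 229, 230, 229, 227, 225, 223, 218, 211, 192, 169, 140, 112, 91, 71, 69, 69, 77, 85, 92, 99, 107, 121, 141, 165, 194, 210, 220]
0.072 [219, 215, 213, 206, 198, 195, 195, 200, 204, 206, 208, 205, 199, 185, 166, 138, 115, 94, 84, 79, 82, 88, 90, 92, 94, 98, 109, 124, 147, 168, 182, 195]
0.076 [88, 82, 79, 73, 68, 67, 70, 73, 79, 85, 87, 90, 88, 87, 78, 70, 63, 58, 55, 54, 54, 54, 53, 55, 57, 58, 58, 58, 59, 62, 70, 72]
```

View pics/rect.png

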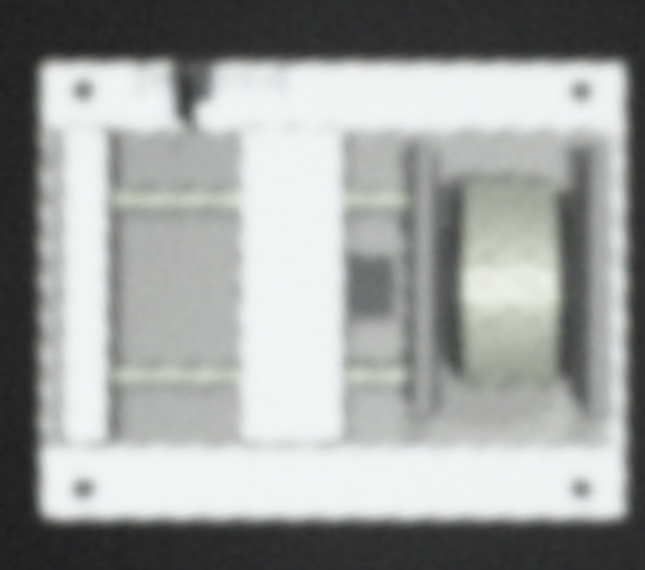

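>>> {"fn": "drive_tool", "kwargs": {"deltas": [[0,[0,0,0],[0,0,9]],[0,[0,0,0],[0,0,9]],[0,[0,0,0],[0,0,9]],[0,[-50,-18,0],[0,0,0]],[0,[-50,-18,0],[0,0,0]],[0,[-50,-18,0],[0,0,0]],[0,[-50,-18,0],[0,0,0]],[0,[-50,-19,0],[0,0,0]],[0,[-50,-19,0],[0,0,0]],[0,[-50,-19,0],[0,0,0]],[0,[-50,-19,0],[0,0,0]],[0,[-50,-19,0],[0,0,0]]], "grip_force": 40}}

```text
t: 1.6
tcp_pos: [0.4257, -0.1824, 0.2081]
ee_rot: [[-0.175, -0.985, -0.0], [-0.985, 0.175, -0.0], [0.0, 0.0, -1.0]]
force: [1.2, -1.3, 0.2]
grip_width: -0.0001
```

>>> {"fn": "drive_tool", "kwargs": {"deltas": [[0,[-50,-19,0],[0,0,0]],[0,[-50,-19,10],[0,0,0]],[0,[-50,-20,20],[0,0,0]],[0,[-50,-20,20],[0,0,0]],[0,[0,0,20],[0,0,0]],[0,[0,0,0],[0,0,0]],[0,[0,0,0],[0,0,0]]]}}

```text
t: 2.48
tcp_pos: [0.5369, -0.0015, 0.1386]
ee_rot: [[-0.176, -0.984, 0.0], [-0.984, 0.176, -0.0], [0.0, -0.0, -1.0]]
force: [-0.4, 0.3, 0.5]
grip_width: 0.0001
```

```bash
cat >> h.py <<'E'
def where():
    O0,O1,a=np.load("pose.npy");s=get_state();c,n=np.cos(a),np.sin(a)
    d=np.array(s["tcp_pos"]);p=[c*(d[0]-O0)+n*(d[1]-O1),-n*(d[0]-O0)+c*(d[1]-O1)]
    R=np.array(s["ee_rot"]);ty=R[:,1]
    print("t",s["t"],"holder xy mm",np.round(np.array(p)*1e3,1),"z",round(d[2]*1e3,1),"yaw err deg",round(np.degrees(np.arctan2(-ty[1],-ty[0])-a),1),"F",np.round(s["force"],2),"grip",s["grip_width"],"zaxis",R[:,2].round(3))
E
python3 -c "
from h import *
where()"
```

```text
t 2.475 holder xy mm [ -8.  -77.9] z 138.6 yaw err deg -0.2 F [-0.4   0.33  0.53] grip 0.0001440433935121671 zaxis [ 0. -0. -1.]
```

>>> {"fn": "drive_tool", "kwargs": {"deltas": [[0,[-3,2,15],[0,0,0]],[0,[0,0,15],[0,0,0]],[0,[0,0,9],[0,0,0]],[0,[0,0,3],[0,0,0]],[0,[0,0,2],[0,0,0]],[0,[0,0,1],[0,0,0]],[0,[0,0,0],[0,0,0]],[0,[0,0,0],[0,0,0]]]}}

```text
t: 3.48
tcp_pos: [0.5356, 0.0027, 0.0933]
ee_rot: [[-0.175, -0.985, 0.0], [-0.985, 0.175, -0.0], [-0.0, -0.0, -1.0]]
force: [0.8, 0.8, 0.7]
grip_width: 0.0002
```

>>> {"fn": "drive_tool", "kwargs": {"deltas": [[0,[0,0,1],[0,0,0]],[0,[0,0,0],[0,0,0]],[0,[0,0,0],[0,0,0]]]}}

```text
t: 3.85
tcp_pos: [0.5355, 0.0027, 0.0921]
ee_rot: [[-0.175, -0.985, -0.0], [-0.985, 0.175, -0.0], [0.0, 0.0, -1.0]]
force: [-0.0, 0.4, 0.2]
grip_width: 0.0003
```

>>> {"fn": "drive_tool", "kwargs": {"deltas": [[0,[0,0,1],[0,0,0]],[0,[0,0,0],[0,0,0]],[0,[0,0,0],[0,0,0]]]}}

```text
t: 4.22
tcp_pos: [0.5355, 0.0026, 0.0911]
ee_rot: [[-0.175, -0.985, -0.0], [-0.985, 0.175, -0.0], [0.0, 0.0, -1.0]]
force: [-0.4, -0.0, -0.6]
grip_width: -0.0003
```

No contact at z = 91 mm, which I didn't expect, so I'll look again.

```bash
python3 - <<'E'
from h import *
where()
a=get_image("scene")[...,::-1];b=get_image("top")[...,::-1]
cv2.imwrite("pics/s1.png",a);cv2.imwrite("pics/t1.png",b)
f=lambda i:cv2.resize(i,None,fx=3,fy=3,interpolation=2)
cv2.imwrite("pics/c1.png",np.hstack([f(a[120:270,200:330]),f(b[125:275,170:300])]))
s=get_state();print(proj("scene",np.array([s["tcp_pos"]])),proj("top",np.array([s["tcp_pos"]])),s["effort"])
E
```

```text
t 4.225 holder xy mm [-10.1 -74.1] z 91.1 yaw err deg -0.1 F [-0.35 -0.02 -0.6 ] grip -0.0003006496410232139 zaxis [-0. -0. -1.]
[[240.19276646 198.85753945]] [[257.78997294 200.22773705]] [-1.38347819e-03 -5.99348545e+01 -2.48287931e+00 -2.49992967e+01
  1.20586643e-02  2.36154163e-03 -5.88789271e-05]
```

View pics/c1.png

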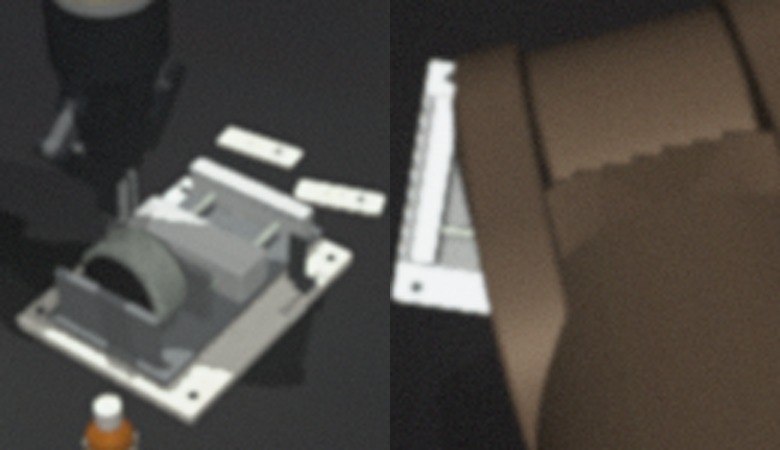

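```bash
python3 - <<'E'
import cv2
a=cv2.imread("pics/s1.png")[165:235,205:285]
b=cv2.imread("pics/scene0.png")[165:235,205:285]
import numpy as np
f=lambda i:cv2.resize(cv2.convertScaleAbs(i,alpha=1.6,beta=10),None,fx=5,fy=5,interpolation=2)
cv2.imwrite("pics/c2.png",np.hstack([f(a),f(b)]))
E
```

```text
(no output)
```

View pics/c2.png

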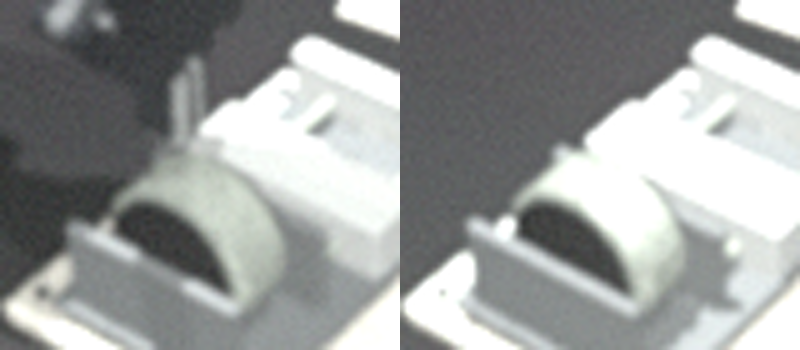

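The fence line has not dropped between the two pictures: its far end is at about (295,35) in both crops. So nothing is pressed, and the real tip sits higher than the TCP. I'll lower in steps until the force shows contact.

>>> {"fn": "drive_tool", "kwargs": {"deltas": [[0,[0,0,1],[0,0,0]],[0,[0,0,1],[0,0,0]],[0,[0,0,0],[0,0,0]]]}}

```text
t: 4.7
tcp_pos: [0.5354, 0.0026, 0.089]
ee_rot: [[-0.175, -0.985, -0.0], [-0.985, 0.175, -0.0], [0.0, 0.0, -1.0]]
force: [0.2, 0.2, 0.3]
grip_width: -0.0001
```

>>> {"fn": "drive_tool", "kwargs": {"deltas": [[0,[0,0,1],[0,0,0]],[0,[0,0,1],[0,0,0]],[0,[0,0,0],[0,0,0]]]}}

```text
t: 5.08
tcp_pos: [0.5354, 0.0026, 0.087]
ee_rot: [[-0.175, -0.985, -0.0], [-0.985, 0.175, -0.0], [0.0, 0.0, -1.0]]
force: [0.7, -0.7, -0.5]
grip_width: -0.0
```

```bash
python3 - <<'E'
from h import *
where()
a=get_image("scene")[...,::-1];cv2.imwrite("pics/s2.png",a)
s=get_state()["tcp_pos"];O0,O1,yw=np.load("pose.npy")
def mk(i,pts,x0,y0,f,col):
    for u,v in pts: cv2.circle(i,(int((u-x0+.5)*f),int((v-y0+.5)*f)),3,col,1)
x0,y0=195,130
i=cv2.resize((255*(a[y0:y0+90,x0:x0+95]/255.)**.5).astype(np.uint8),None,fx=8,fy=6,interpolation=2)
i=cv2.resize((255*(a[y0:y0+85,x0:x0+110]/255.)**.5).astype(np.uint8),None,fx=7,fy=7,interpolation=2)
mk(i,proj("scene",np.array([s])),x0,y0,7,(0,0,255))
wt=np.array([[O0+np.sin(yw)*.075,O1-np.cos(yw)*.075,.096]]);print(wt)
mk(i,proj("scene",wt),x0,y0,7,(0,255,0))
cv2.imwrite("pics/c3.png",i)
E
```

```text
t 5.075 holder xy mm [-10.2 -74.1] z 87.0 yaw err deg -0.1 F [ 0.67 -0.74 -0.48] grip -1.1225495196266567e-05 zaxis [-0. -0. -1.]
[[5.45253461e-01 4.09620993e-06 9.60000000e-02]]
```

View pics/c3.png

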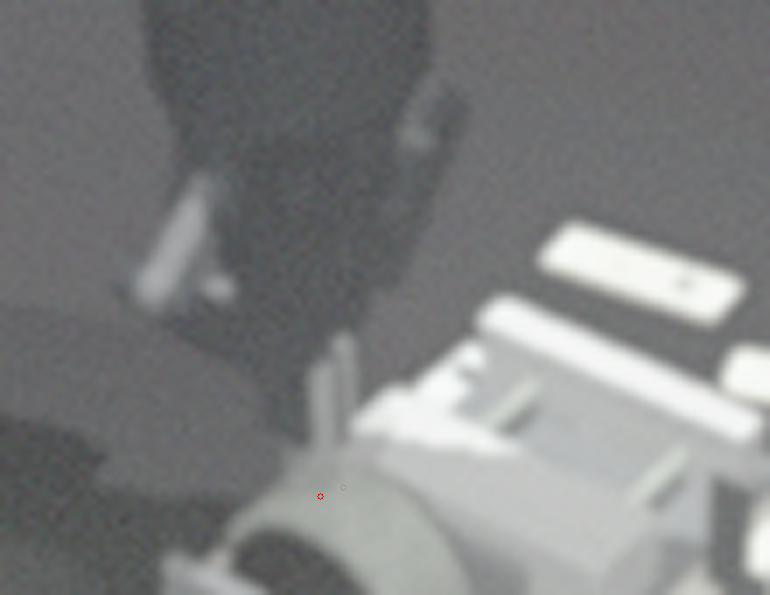

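```bash
python3 - <<'E'
from h import *
g=[cv2.imread(f"pics/{n}.png",0) for n in("scene0","s1","s2")]
for c in (238,241,244):
    for k in range(3): print(c,k,g[k][174:210,c-1:c+1].mean(1).round().astype(int).tolist())
s=np.array(get_state()["tcp_pos"])
for dz in(0,.02,.04,.07):print(dz,proj("scene",s[None]+[0,0,dz]).round(1))
E
```

```text
238 0 [52, 50, 52, 54, 50, 54, 52, 52, 52, 52, 54, 55, 54, 54, 54, 54, 52, 54, 54, 68, 98, 126, 136, 146, 155, 158, 161, 160, 162, 159, 138, 108, 76, 50, 37, 36]
238 1 [32, 34, 33, 34, 32, 32, 34, 37, 38, 39, 39, 40, 42, 40, 38, 38, 40, 42, 54, 61, 68, 72, 80, 90, 92, 98, 102, 110, 112, 111, 106, 89, 64, 42, 31, 28]
238 2 [32, 32, 34, 34, 32, 35, 34, 32, 37, 36, 40, 36, 41, 38, 39, 39, 40, 40, 38, 48, 66, 78, 84, 88, 94, 94, 100, 108, 112, 112, 105, 90, 65, 41, 30, 28]
241 0 [50, 52, 51, 54, 52, 54, 53, 53, 52, 54, 54, 55, 53, 54, 54, 54, 54, 56, 64, 70, 83, 118, 146, 156, 162, 164, 168, 172, 176, 168, 160, 146, 126, 96, 68, 46]
241 1 [30, 31, 38, 40, 42, 55, 74, 86, 94, 96, 96, 98, 98, 98, 95, 92, 93, 92, 97, 94, 84, 80, 89, 94, 96, 100, 106, 114, 116, 114, 112, 110, 100, 82, 59, 42]
241 2 [33, 32, 32, 33, 36, 40, 44, 60, 78, 93, 94, 96, 97, 97, 96, 94, 92, 92, 91, 92, 95, 98, 96, 94, 94, 96, 104, 112, 115, 116, 112, 109, 100, 83, 61, 38]
244 0 [52, 52, 52, 54, 53, 52, 54, 54, 54, 55, 54, 55, 54, 53, 52, 66, 101, 157, 202, 212, 188, 155, 148, 152, 158, 161, 172, 180, 183, 180, 179, 182, 180, 168, 148, 116]
244 1 [35, 42, 61, 79, 84, 80, 78, 79, 80, 78, 76, 76, 76, 74, 74, 78, 90, 96, 104, 114, 118, 112, 106, 107, 112, 114, 118, 118, 122, 123, 121, 122, 122, 119, 108, 92]
244 2 [34, 34, 36, 54, 78, 90, 85, 80, 82, 79, 78, 78, 76, 77, 76, 76, 80, 82, 82, 92, 106, 110, 107, 107, 108, 114, 116, 118, 122, 122, 120, 121, 122, 118, 108, 90]
0 [[240.3 200.4]]
0.02 [[239.8 192.9]]
0.04 [[239.3 185.3]]
0.07 [[238.6 173.5]]
```

The finger's bottom edge moved down with the arm, from row 194 to row 195.4. That puts the visible tip about 13 mm above the reported TCP, so contact should come at a TCP height of around 83 mm. I'll keep lowering and watch the force.

>>> {"fn": "drive_tool", "kwargs": {"deltas": [[0,[0,0,1],[0,0,0]],[0,[0,0,1],[0,0,0]],[0,[0,0,0],[0,0,0]]]}}

```text
t: 5.5
tcp_pos: [0.5354, 0.0026, 0.085]
ee_rot: [[-0.175, -0.985, -0.0], [-0.985, 0.175, -0.0], [0.0, 0.0, -1.0]]
force: [-1.3, -0.2, 0.3]
grip_width: -0.0004
```

>>> {"fn": "drive_tool", "kwargs": {"deltas": [[0,[0,0,1],[0,0,0]],[0,[0,0,1],[0,0,0]],[0,[0,0,0],[0,0,0]]]}}

```text
t: 5.88
tcp_pos: [0.5354, 0.0026, 0.083]
ee_rot: [[-0.175, -0.985, -0.0], [-0.985, 0.175, -0.0], [0.0, 0.0, -1.0]]
force: [0.4, -1.2, -0.2]
grip_width: 0.0001
```

>>> {"fn": "drive_tool", "kwargs": {"deltas": [[0,[0,0,1],[0,0,0]],[0,[0,0,1],[0,0,0]],[0,[0,0,0],[0,0,0]]]}}

```text
t: 6.25
tcp_pos: [0.5354, 0.0026, 0.081]
ee_rot: [[-0.175, -0.985, -0.0], [-0.985, 0.175, -0.0], [0.0, 0.0, -1.0]]
force: [-0.6, -0.4, -0.3]
grip_width: -0.0003
```

>>> {"fn": "drive_tool", "kwargs": {"deltas": [[0,[0,0,1],[0,0,0]],[0,[0,0,0],[0,0,0]]]}}

```text
t: 6.5
tcp_pos: [0.5354, 0.0026, 0.08]
ee_rot: [[-0.175, -0.985, -0.0], [-0.985, 0.175, -0.0], [0.0, 0.0, -1.0]]
force: [1.1, -0.1, -0.9]
grip_width: -0.0
```

>>> {"fn": "drive_tool", "kwargs": {"deltas": [[0,[0,0,1],[0,0,0]],[0,[0,0,0],[0,0,0]]]}}

```text
t: 6.75
tcp_pos: [0.5354, 0.0026, 0.079]
ee_rot: [[-0.175, -0.985, -0.0], [-0.985, 0.175, -0.0], [0.0, 0.0, -1.0]]
force: [0.3, 0.0, 0.4]
grip_width: -0.0
```

```bash
python3 - <<'E'
from h import *
where()
a=get_image("scene")[...,::-1];cv2.imwrite("pics/s3.png",a)
x0,y0=195,145
i=cv2.resize((255*(a[y0:y0+75,x0:x0+100]/255.)**.5).astype(np.uint8),None,fx=8,fy=8,interpolation=2)
cv2.imwrite("pics/c4.png",i)
g=cv2.imread("pics/s3.png",0)
for c in(241,244):print(g[174:210,c-1:c+1].mean(1).round().astype(int).tolist())
E
```

```text
t 6.75 holder xy mm [-10.2 -74.1] z 79.0 yaw err deg -0.1 F [0.31 0.   0.37] grip -4.050916294249187e-05 zaxis [-0. -0. -1.]
[34, 34, 31, 31, 34, 33, 32, 34, 38, 44, 55, 73, 90, 94, 94, 92, 92, 93, 90, 88, 89, 90, 92, 96, 97, 96, 101, 112, 116, 114, 114, 110, 102, 82, 58, 39]
[32, 32, 34, 34, 34, 34, 48, 74, 90, 88, 78, 78, 80, 78, 75, 74, 78, 78, 78, 78, 77, 78, 84, 94, 98, 105, 114, 119, 121, 122, 120, 122, 122, 119, 108, 90]
```

View pics/c4.png

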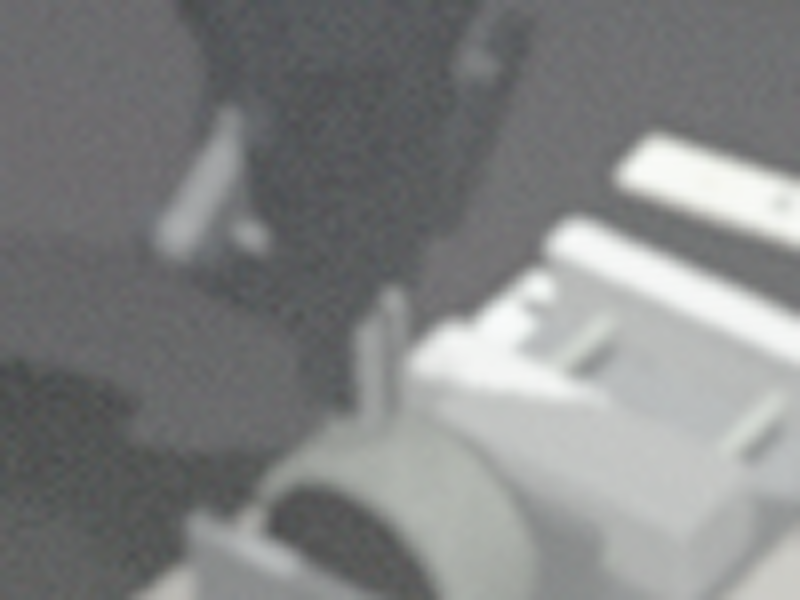

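The fingertip's bottom edge is at about (241,197) and the wheel surface under it is at about row 199. That leaves roughly 3 to 7 mm to go.

>>> {"fn": "drive_tool", "kwargs": {"deltas": [[0,[0,0,1],[0,0,0]],[0,[0,0,1],[0,0,0]],[0,[0,0,0],[0,0,0]]]}}

```text
t: 7.18
tcp_pos: [0.5354, 0.0026, 0.077]
ee_rot: [[-0.175, -0.985, -0.0], [-0.985, 0.175, -0.0], [0.0, 0.0, -1.0]]
force: [-0.1, 0.6, 0.0]
grip_width: 0.0
```

>>> {"fn": "drive_tool", "kwargs": {"deltas": [[0,[0,0,1],[0,0,0]],[0,[0,0,1],[0,0,0]],[0,[0,0,0],[0,0,0]]]}}

```text
t: 7.55
tcp_pos: [0.5354, 0.0027, 0.075]
ee_rot: [[-0.175, -0.985, -0.0], [-0.985, 0.175, -0.0], [0.0, 0.0, -1.0]]
force: [0.4, 0.5, -0.4]
grip_width: -0.0002
```

>>> {"fn": "drive_tool", "kwargs": {"deltas": [[0,[0,0,1],[0,0,0]],[0,[0,0,1],[0,0,0]],[0,[0,0,0],[0,0,0]]]}}

```text
t: 7.92
tcp_pos: [0.5354, 0.0026, 0.073]
ee_rot: [[-0.175, -0.985, -0.0], [-0.985, 0.175, -0.0], [0.0, 0.0, -1.0]]
force: [-0.4, 0.2, 0.7]
grip_width: 0.0
```

```bash
python3 - <<'E'
from h import *
a=get_image("scene")[...,::-1];cv2.imwrite("pics/s4.png",a)
g=[cv2.imread(f"pics/{n}.png",0).astype(int) for n in("s2","s3","s4")]
for k in g[1:]:
  print("cols 234-252")
  for r in range(180,206):print(r,k[r,234:253])
print(np.mean([get_state()["force"] for _ in range(5)],0))
E
```

```text
cols 234-252
180 [34 33 31 31 32 34 32 33 40 47 50 44 38 45 53 49 50 52 52]
181 [33 34 37 34 34 34 33 34 49 71 77 59 48 50 52 48 51 52 51]
182 [37 34 31 31 37 33 35 40 62 86 94 73 52 51 50 54 51 55 51]
183 [32 31 36 36 31 34 38 49 62 85 91 78 56 48 54 51 51 51 48]
184 [34 36 30 37 32 38 47 63 71 73 84 74 58 48 48 54 65 76 77]
185 [ 36  36  35  32  36  48  65  81  80  72  83  76  56  49  58  80 113 133
 134]
186 [ 32  36  33  33  38  62  86  93  85  77  82  77  58  57  87 130 171 195
 198]
187 [ 36  31  34  35  43  65  91  98  88  75  80  78  70  90 135 178 211 228
 230]
188 [ 33  32  31  33  43  67  91  97  87  74  76  83  98 138 179 205 221 227
 232]
189 [ 34  34  34  36  41  60  88  95  88  72  76  97 132 177 203 214 216 221
 227]
190 [ 37  35  34  32  41  64  88  96  88  74  82 108 148 188 205 209 208 214
 222]
191 [ 35  34  39  34  40  64  88  98  91  71  84 107 140 169 185 190 192 202
 215]
192 [ 36  36  32  32  39  62  85  96  90  73  84 104 124 138 149 155 158 174
 191]
193 [ 36  35  36  35  42  54  81  96  89  74  81 102 115 123 124 131 137 149
 164]
194 [ 36  36  35  30  37 
[... 2379 characters left out ...]
98 [ 53  60  57  46  44  58  81  96  94  86  90 104 110 110 109 110 113 118
 129]
199 [ 67  75  73  70  67  72  90 100  98  95 103 112 115 114 114 114 112 110
 109]
200 [ 84  89  90  88  84  92 103 105 105 108 114 116 117 119 118 118 121 116
 110]
201 [ 93  97 101  99  99 107 108 111 109 116 121 120 118 120 120 119 122 122
 118]
202 [102 104 103 107 107 112 114 115 116 121 125 123 121 120 117 117 122 127
 123]
203 [ 96 101 105 107 114 114 115 115 116 120 124 127 123 121 120 123 124 126
 128]
204 [ 84  89  97 103 110 112 113 114 118 119 123 126 123 123 123 123 124 126
 127]
205 [ 60  66  72  84  95 102 107 111 115 120 123 127 126 121 124 123 125 128
 128]
[-0.23999154  0.31417643 -0.46620144]
```

The finger now clearly covers part of the wheel's back edge, with its tip at about row 198.5, so it is over the rim. The last few millimetres go 1 mm at a time.

>>> {"fn": "drive_tool", "kwargs": {"deltas": [[0,[0,0,1],[0,0,0]],[0,[0,0,0],[0,0,0]]]}}

```text
t: 8.22
tcp_pos: [0.5355, 0.0027, 0.0721]
ee_rot: [[-0.175, -0.985, 0.0], [-0.985, 0.175, -0.0], [-0.0, -0.0, -1.0]]
force: [-0.8, 0.4, 1.0]
grip_width: -0.0002
```

>>> {"fn": "drive_tool", "kwargs": {"deltas": [[0,[0,0,1],[0,0,0]],[0,[0,0,0],[0,0,0]]]}}

```text
t: 8.48
tcp_pos: [0.5356, 0.0027, 0.0711]
ee_rot: [[-0.175, -0.985, 0.0], [-0.985, 0.175, -0.0], [-0.0, -0.0, -1.0]]
force: [-0.9, 0.2, 2.7]
grip_width: 0.0004
```

>>> {"fn": "drive_tool", "kwargs": {"deltas": [[0,[0,0,1],[0,0,0]],[0,[0,0,0],[0,0,0]]]}}

```text
t: 8.72
tcp_pos: [0.5355, 0.0026, 0.0702]
ee_rot: [[-0.175, -0.985, 0.0], [-0.985, 0.175, -0.0], [0.0, -0.0, -1.0]]
force: [-0.7, -1.2, 3.4]
grip_width: -0.0005
```

>>> {"fn": "drive_tool", "kwargs": {"deltas": [[0,[0,0,1],[0,0,0]],[0,[0,0,0],[0,0,0]]]}}

```text
t: 8.98
tcp_pos: [0.5356, 0.0027, 0.0692]
ee_rot: [[-0.175, -0.985, 0.0], [-0.985, 0.175, -0.0], [0.0, -0.0, -1.0]]
force: [-1.2, -0.3, 5.5]
grip_width: 0.0002
```

Contact came at about 72.4 mm, and the press is now about 3.3 mm at 5 N. First stroke: 20 mm along the holder's +x, which is the tool's -y.

>>> {"fn": "drive_tool", "kwargs": {"deltas": [[0,[0,-2.5,0],[0,0,0]],[0,[0,-2.5,0],[0,0,0]],[0,[0,-2.5,0],[0,0,0]],[0,[0,-2.5,0],[0,0,0]],[0,[0,0,0],[0,0,0]]]}}

```text
t: 9.6
tcp_pos: [0.5457, 0.0008, 0.0692]
ee_rot: [[-0.175, -0.985, 0.001], [-0.985, 0.175, -0.0], [-0.0, -0.001, -1.0]]
force: [-0.9, -0.5, 5.4]
grip_width: -0.0001
```

>>> {"fn": "drive_tool", "kwargs": {"deltas": [[0,[0,-2.5,0],[0,0,0]],[0,[0,-2.5,0],[0,0,0]],[0,[0,-2.5,0],[0,0,0]],[0,[0,-2.5,0],[0,0,0]],[0,[0,0,0],[0,0,0]]]}}

```text
t: 10.22
tcp_pos: [0.5556, -0.0009, 0.0693]
ee_rot: [[-0.175, -0.985, 0.001], [-0.985, 0.175, -0.0], [-0.0, -0.001, -1.0]]
force: [-0.4, -0.7, 5.7]
grip_width: -0.0002
```

>>> {"fn": "drive_tool", "kwargs": {"deltas": [[0,[0,0,-8],[0,0,0]],[0,[0,0,-2],[0,0,0]],[0,[0,20,0],[0,0,0]],[0,[0,0,0],[0,0,0]]]}}

```text
t: 10.72
tcp_pos: [0.5342, 0.0028, 0.079]
ee_rot: [[-0.174, -0.985, -0.001], [-0.985, 0.174, -0.0], [0.0, 0.001, -1.0]]
force: [-0.1, -0.7, 0.0]
grip_width: -0.0
```

```bash
cat >> h.py <<'E'
def jaw(n):
    """jaw side face/closing edge in the scene view: brightness profile along holder y at jaw's +x end, z .052 (top) """
    a=get_image("scene")[...,::-1];cv2.imwrite(f"pics/{n}.png",a);return a
E
python3 - <<'E'
from h import *
where();jaw("s5")
O0,O1,yw=np.load("pose.npy")
y=np.arange(50,-5,-1.)/1e3
for n in("scene0","s5"):
    g=cv2.imread(f"pics/{n}.png",0)
    for X,z in((.02,.052),(.04,.052),(.0525,.04)):
        p=sample(g,"scene",(O0,O1),yw,np.array(X),y,z).ravel().astype(int);print(n,X,z,p.tolist())
E
```

```text
t 10.725 holder xy mm [-11.4 -74.2] z 79.0 yaw err deg -0.1 F [-0.11 -0.67  0.  ] grip -3.379774492229124e-06 zaxis [-0.001 -0.    -1.   ]
scene0 0.02 0.052 [134, 133, 134, 134, 135, 136, 136, 136, 136, 136, 136, 137, 136, 136, 136, 135, 134, 134, 135, 137, 138, 139, 139, 140, 139, 139, 138, 138, 138, 137, 137, 138, 140, 142, 145, 152, 162, 175, 189, 201, 212, 221, 229, 233, 233, 234, 234, 234, 234, 233, 233, 233, 233, 234, 233]
scene0 0.04 0.052 [135, 134, 133, 134, 136, 138, 140, 143, 147, 150, 155, 157, 159, 159, 161, 161, 160, 161, 162, 163, 164, 164, 166, 167, 167, 165, 165, 164, 163, 161, 161, 160, 160, 160, 163, 168, 173, 181, 193, 205, 217, 225, 228, 230, 233, 234, 234, 234, 234, 234, 234, 233, 233, 233, 233]
scene0 0.0525 0.04 [108, 100, 93, 88, 82, 80, 83, 88, 94, 100, 106, 112, 119, 125, 129, 132, 136, 138, 138, 139, 139, 140, 140, 140, 140, 140, 140, 140, 141, 141, 140, 139, 138, 138, 137, 136, 135, 133, 131, 128, 126, 127, 127, 125, 125, 124, 123, 121, 122, 122, 122, 121, 121, 121, 121]
s5 0.02 0.052 [133, 133, 133, 134, 135, 135, 135, 136, 138, 139, 138, 137, 135, 134, 134, 134, 133, 133, 134, 136, 137, 138, 138, 138, 138, 139, 139, 139, 139, 140, 140, 141, 142, 143, 145, 146, 148, 149, 150, 150, 151, 152, 153, 153, 153, 153, 152, 152, 152, 152, 152, 152, 152, 152, 152]
s5 0.04 0.052 [134, 132, 132, 132, 134, 136, 140, 143, 147, 150, 155, 157, 158, 158, 160, 161, 160, 161, 163, 163, 163, 162, 164, 164, 164, 163, 163, 162, 161, 158, 154, 152, 151, 150, 149, 150, 152, 154, 154, 154, 154, 154, 154, 153, 152, 152, 152, 152, 153, 153, 152, 151, 150, 150, 150]
s5 0.0525 0.04 [99, 91, 83, 78, 73, 71, 76, 83, 90, 97, 104, 111, 118, 124, 127, 131, 135, 137, 138, 138, 139, 139, 140, 140, 140, 139, 138, 138, 136, 134, 131, 128, 125, 124, 123, 122, 122, 122, 122, 122, 122, 122, 122, 122, 122, 121, 121, 120, 120, 120, 121, 121, 121, 121, 120]
```

The scene view suggests the jaw moved 5 to 8 mm, but the arm's shadow makes that unreliable. I'll step aside to get a clear top view.

>>> {"fn": "drive_tool", "kwargs": {"deltas": [[0,[0,0,-60],[0,0,0]],[0,[50,0,-40],[0,0,0]],[0,[55,0,0],[0,0,0]],[0,[55,0,0],[0,0,0]],[0,[55,0,0],[0,0,0]],[0,[55,0,0],[0,0,0]],[0,[50,0,0],[0,0,0]],[0,[0,0,0],[0,0,0]]]}}

```text
t: 11.78
tcp_pos: [0.4782, -0.3169, 0.178]
ee_rot: [[-0.182, -0.983, -0.001], [-0.983, 0.182, -0.002], [0.002, 0.0, -1.0]]
force: [-0.8, 0.6, 0.4]
grip_width: -0.0001
```

```bash
cat >> h.py <<'E'
def meas(n):
    O0,O1,yw=np.load("pose.npy")
    for k in ("top","scene"):
        cv2.imwrite(f"pics/{k}_{n}.png",get_image(k)[...,::-1])
    f=lambda x,y,z,k:sample(cv2.imread(f"pics/{k}_{n}.png",0),k,(O0,O1),yw,x,y,z)
    x=np.arange(90,-20,-.5)[:,None]/1e3;y=np.arange(70,-40,-.5)[None]/1e3
    cv2.imwrite(f"pics/r_{n}.png",cv2.resize(np.hstack([f(x,y,.052,"top"),f(x,y,.052,"scene")]),None,fx=1.8,fy=1.8))
    yy=np.arange(50,5,-1.)/1e3
    for X in(.04,.045,.06,.064,.068):print("top",X,f(np.array(X),yy,.052 if X<.05 else .056,"top").ravel().astype(int).tolist())
E
python3 -c "
from h import *
where();meas('a')"
```

```text
t 11.775 holder xy mm [ -11.2 -398.7] z 178.0 yaw err deg -0.5 F [-0.75  0.59  0.38] grip -8.479065008007807e-05 zaxis [-0.001 -0.002 -1.   ]
top 0.04 [173, 173, 175, 175, 175, 175, 175, 175, 175, 174, 174, 174, 175, 175, 175, 175, 175, 175, 175, 175, 176, 175, 175, 176, 176, 177, 177, 176, 179, 186, 199, 216, 227, 236, 240, 242, 242, 242, 242, 243, 242, 242, 242, 242, 242]
top 0.045 [172, 173, 174, 175, 175, 174, 173, 173, 173, 172, 172, 171, 170, 169, 169, 172, 173, 174, 175, 174, 175, 175, 177, 179, 178, 177, 178, 180, 185, 194, 208, 221, 231, 237, 240, 241, 242, 242, 242, 242, 242, 242, 242, 242, 242]
top 0.06 [241, 242, 242, 241, 241, 241, 242, 241, 241, 239, 235, 227, 209, 185, 153, 115, 89, 69, 78, 94, 124, 157, 179, 198, 211, 221, 228, 234, 238, 240, 242, 242, 241, 241, 242, 242, 242, 242, 242, 242, 242, 242, 242, 242, 242]
top 0.064 [237, 234, 233, 233, 235, 237, 237, 237, 236, 234, 229, 221, 196, 168, 132, 100, 75, 61, 60, 66, 78, 89, 99, 111, 126, 153, 183, 205, 225, 231, 236, 237, 238, 239, 239, 238, 238, 237, 237, 238, 238, 238, 238, 239, 239]
top 0.068 [235, 232, 230, 229, 229, 229, 226, 224, 221, 216, 208, 191, 170, 140, 112, 89, 69, 69, 70, 77, 84, 91, 99, 106, 121, 143, 166, 192, 208, 219, 225, 229, 231, 233, 232, 231, 230, 229, 228, 229, 230, 231, 232, 233, 232]
```

View pics/r_a.png

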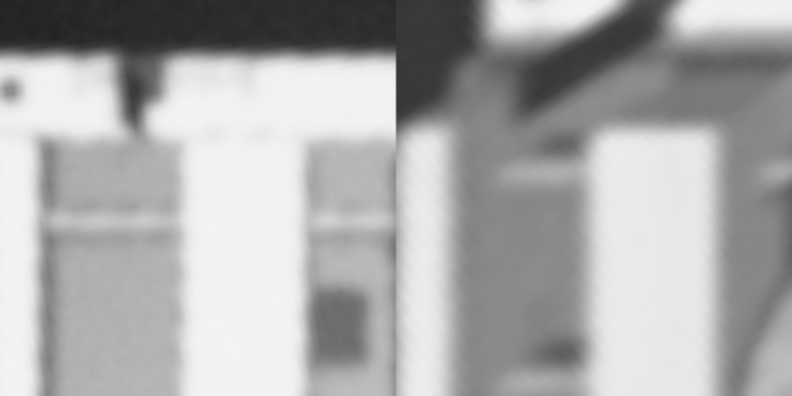

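The top view shows the jaw face at y = 19.5 mm, so it moved 4.5 mm, exactly as 20 mm of rim predicts with no slip. The blade's dark edge is at about 36 mm near the jaw end, which puts its middle at about 35 mm. The two views agree on that after correcting the scene view's -3.4 mm bias. That leaves about 15.7 mm of jaw, or roughly 69 mm of rim, so I'll do three full strokes and then a partial one.

>>> {"fn": "drive_tool", "kwargs": {"deltas": [[0,[-54,0,0],[0,0,0]],[0,[-54,0,0],[0,0,0]],[0,[-54,0,0],[0,0,0]],[0,[-54,0,0],[0,0,0]],[0,[-54,0,30],[0,0,0]],[0,[-54,0,50],[0,0,0]],[0,[0,0,20],[0,0,0]],[0,[0,0,0],[0,0,0]]]}}

```text
t: 12.88
tcp_pos: [0.5337, 0.0017, 0.0845]
ee_rot: [[-0.171, -0.985, -0.003], [-0.985, 0.171, 0.0], [0.0, 0.003, -1.0]]
force: [0.4, -0.4, 0.4]
grip_width: 0.0
```

```bash
python3 -c "
from h import *
where()"
```

```text
t 12.875 holder xy mm [-11.7 -75.3] z 84.5 yaw err deg 0.1 F [ 0.41 -0.44  0.35] grip 3.87982274693292e-05 zaxis [-0.003  0.    -1.   ]
```

>>> {"fn": "drive_tool", "kwargs": {"deltas": [[0,[0,-1.7,8],[0,0,0]],[0,[0,0,4],[0,0,0]],[0,[0,0,2],[0,0,0]],[0,[0,0,1.5],[0,0,0]],[0,[0,0,0],[0,0,0]]]}}

```text
t: 13.5
tcp_pos: [0.537, -0.001, 0.0705]
ee_rot: [[-0.175, -0.985, 0.001], [-0.985, 0.175, -0.0], [0.0, -0.001, -1.0]]
force: [-0.2, -0.7, 3.2]
grip_width: 0.0002
```

>>> {"fn": "drive_tool", "kwargs": {"deltas": [[0,[0,-2.5,0],[0,0,0]],[0,[0,-2.5,0],[0,0,0]],[0,[0,-2.5,0],[0,0,0]],[0,[0,-2.5,0],[0,0,0]],[0,[0,-2.5,0],[0,0,0]],[0,[0,-2.5,0],[0,0,0]],[0,[0,-2.5,0],[0,0,0]],[0,[0,-2.5,0],[0,0,0]],[0,[0,0,0],[0,0,0]]]}}

```text
t: 14.62
tcp_pos: [0.5569, -0.004, 0.0702]
ee_rot: [[-0.175, -0.985, 0.001], [-0.985, 0.175, 0.0], [-0.0, -0.001, -1.0]]
force: [-0.1, -1.6, 3.5]
grip_width: 0.0001
```

>>> {"fn": "drive_tool", "kwargs": {"deltas": [[0,[0,0,-8],[0,0,0]],[0,[0,10,0],[0,0,0]],[0,[0,10,0],[0,0,0]],[0,[0,0,5],[0,0,0]],[0,[0,0,2],[0,0,0]],[0,[0,0,1],[0,0,0]],[0,[0,0,0],[0,0,0]]]}}

```text
t: 15.5
tcp_pos: [0.5368, -0.0005, 0.0702]
ee_rot: [[-0.175, -0.985, 0.0], [-0.985, 0.175, 0.0], [-0.0, -0.0, -1.0]]
force: [-0.8, -0.1, 3.8]
grip_width: -0.0002
```

>>> {"fn": "drive_tool", "kwargs": {"deltas": [[0,[0,0,0.7],[0,0,0]],[0,[0,-2.5,0],[0,0,0]],[0,[0,-2.5,0],[0,0,0]],[0,[0,-2.5,0],[0,0,0]],[0,[0,-2.5,0],[0,0,0]],[0,[0,-2.5,0],[0,0,0]],[0,[0,-2.5,0],[0,0,0]],[0,[0,-2.5,0],[0,0,0]],[0,[0,-2.5,0],[0,0,0]],[0,[0,0,0],[0,0,0]]]}}

```text
t: 16.75
tcp_pos: [0.5569, -0.0041, 0.0696]
ee_rot: [[-0.175, -0.985, 0.001], [-0.985, 0.175, 0.0], [-0.0, -0.001, -1.0]]
force: [0.2, -0.4, 5.2]
grip_width: -0.0002
```

>>> {"fn": "drive_tool", "kwargs": {"deltas": [[0,[0,0,-8],[0,0,0]],[0,[0,10,0],[0,0,0]],[0,[0,10,0],[0,0,0]],[0,[0,0,5],[0,0,0]],[0,[0,0,2],[0,0,0]],[0,[0,0,1],[0,0,0]],[0,[0,0,0],[0,0,0]]]}}

```text
t: 17.62
tcp_pos: [0.5369, -0.0006, 0.0695]
ee_rot: [[-0.175, -0.985, 0.0], [-0.985, 0.175, -0.0], [0.0, -0.0, -1.0]]
force: [-1.5, -0.5, 4.9]
grip_width: 0.0004
```

>>> {"fn": "drive_tool", "kwargs": {"deltas": [[0,[0,-2.5,0],[0,0,0]],[0,[0,-2.5,0],[0,0,0]],[0,[0,-2.5,0],[0,0,0]],[0,[0,-2.5,0],[0,0,0]],[0,[0,-2.5,0],[0,0,0]],[0,[0,-2.5,0],[0,0,0]],[0,[0,-2.5,0],[0,0,0]],[0,[0,-2.5,0],[0,0,0]],[0,[0,0,0],[0,0,0]]]}}

```text
t: 18.75
tcp_pos: [0.5569, -0.0042, 0.0696]
ee_rot: [[-0.175, -0.985, 0.001], [-0.985, 0.175, -0.0], [-0.0, -0.001, -1.0]]
force: [0.7, -1.0, 4.6]
grip_width: -0.0001
```

>>> {"fn": "drive_tool", "kwargs": {"deltas": [[0,[0,0,-50],[0,0,0]],[0,[50,0,-50],[0,0,0]],[0,[55,0,0],[0,0,0]],[0,[55,0,0],[0,0,0]],[0,[55,0,0],[0,0,0]],[0,[55,0,0],[0,0,0]],[0,[50,0,0],[0,0,0]],[0,[0,0,0],[0,0,0]]]}}

```text
t: 19.75
tcp_pos: [0.499, -0.3186, 0.1629]
ee_rot: [[-0.182, -0.983, -0.002], [-0.983, 0.182, -0.002], [0.002, 0.001, -1.0]]
force: [0.0, 1.1, -0.1]
grip_width: 0.0001
```

```bash
python3 -c "
from h import *
where();meas('b')"
```

```text
t 19.75 holder xy mm [   9.6 -396.8] z 162.9 yaw err deg -0.5 F [ 0.04  1.13 -0.15] grip 7.061660944055324e-05 zaxis [-0.002 -0.002 -1.   ]
top 0.04 [176, 176, 173, 172, 173, 174, 174, 174, 175, 175, 176, 176, 176, 180, 186, 198, 210, 222, 233, 237, 241, 241, 242, 242, 242, 242, 242, 243, 243, 242, 242, 242, 242, 242, 242, 241, 242, 242, 242, 242, 242, 242, 242, 242, 242]
top 0.045 [174, 174, 174, 174, 175, 176, 176, 175, 174, 175, 174, 170, 169, 170, 176, 187, 202, 221, 230, 237, 240, 242, 242, 242, 243, 243, 243, 243, 242, 242, 243, 243, 243, 242, 241, 241, 242, 242, 243, 242, 242, 242, 242, 242, 242]
top 0.06 [242, 241, 241, 241, 242, 242, 242, 242, 242, 240, 236, 228, 210, 186, 153, 116, 91, 70, 79, 94, 122, 153, 177, 199, 211, 221, 228, 234, 238, 240, 241, 242, 242, 242, 242, 242, 242, 242, 242, 242, 241, 241, 241, 241, 241]
top 0.064 [237, 235, 233, 233, 235, 238, 238, 238, 237, 235, 227, 219, 194, 166, 131, 99, 76, 63, 63, 67, 78, 89, 100, 112, 127, 153, 181, 205, 226, 231, 236, 238, 239, 239, 239, 238, 237, 237, 237, 238, 238, 239, 239, 239, 239]
top 0.068 [234, 231, 230, 229, 229, 229, 227, 224, 221, 217, 213, 194, 171, 140, 111, 89, 68, 69, 69, 77, 85, 91, 98, 105, 120, 143, 167, 193, 209, 220, 225, 228, 231, 233, 232, 231, 230, 229, 229, 230, 231, 232, 233, 233, 232]
```

View pics/r_b.png

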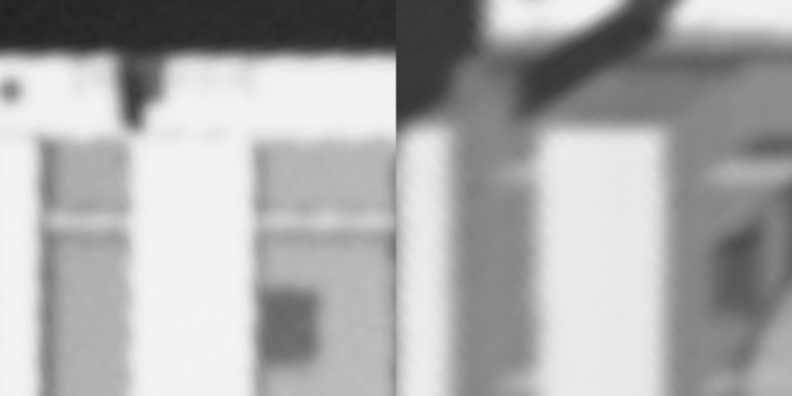

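The jaw face is now at about 33.6 mm. I'll pin down the blade better with profiles from both views, using the jaw edge as the reference.

```bash
python3 - <<'E'
from h import *
O0,O1,yw=np.load("pose.npy")
y=np.arange(46,22,-1.)/1e3
g=cv2.imread("pics/scene_b.png",0)
print("y",(y*1e3).astype(int).tolist())
for X,z in((.02,.052),(.04,.052),(.045,.052)):print("jaw",X,sample(g,"scene",(O0,O1),yw,np.array(X),y,z).ravel().tolist())
for X in np.arange(.05,.079,.002):print("bl",round(X,3),sample(g,"scene",(O0,O1),yw,np.array(X),y,.056).ravel().tolist())
g=cv2.imread("pics/top_b.png",0)
for X in np.arange(.05,.079,.002):print("tp",round(X,3),sample(g,"top",(O0,O1),yw,np.array(X),y,.056).ravel().tolist())
C={}
for k in P:
    R=np.array(P[k]["R"]);c=-R.T@P[k]["t"]-[O0,O1,0];C[k]=[np.cos(yw)*c[0]+np.sin(yw)*c[1],-np.sin(yw)*c[0]+np.cos(yw)*c[1],c[2]]
print(C)
E
```

```text
y [46, 45, 44, 43, 42, 41, 40, 39, 38, 37, 36, 35, 34, 33, 32, 31, 30, 29, 28, 27, 26, 25, 24, 23]
jaw 0.02 [135, 136, 136, 137, 138, 138, 137, 136, 136, 136, 138, 142, 147, 156, 169, 185, 199, 213, 223, 228, 231, 233, 235, 234]
jaw 0.04 [135, 139, 143, 146, 148, 151, 154, 156, 158, 159, 162, 165, 169, 176, 185, 196, 208, 215, 222, 228, 232, 233, 233, 234]
jaw 0.045 [135, 136, 137, 139, 142, 143, 144, 147, 150, 152, 155, 158, 164, 175, 187, 198, 210, 219, 226, 229, 232, 234, 234, 234]
bl 0.05 [134, 132, 132, 133, 134, 135, 136, 137, 137, 137, 137, 137, 136, 135, 134, 141, 150, 158, 169, 185, 200, 215, 225, 230]
bl 0.052 [132, 131, 132, 133, 134, 135, 136, 136, 137, 137, 136, 135, 134, 133, 134, 137, 142, 149, 162, 178, 194, 210, 217, 225]
bl 0.054 [135, 134, 133, 133, 134, 136, 137, 137, 136, 135, 134, 133, 133, 132, 133, 134, 138, 148, 159, 172, 185, 196, 206, 218]
bl 0.056 [136, 135, 134, 135, 135, 136, 137, 137, 135, 134, 133, 130, 129, 128, 129, 131, 135, 141, 149, 158, 167, 176, 187, 193]
bl 0.058 [133, 134, 135, 135, 136, 136, 136, 135, 135, 132, 128, 124, 122, 120, 119, 119, 1
[... 2588 characters left out ...]
95, 99, 105, 119, 137, 164, 191]
tp 0.072 [198, 200, 202, 205, 207, 204, 197, 183, 165, 140, 116, 92, 83, 80, 82, 87, 90, 92, 94, 97, 107, 120, 145, 168]
tp 0.074 [136, 142, 147, 154, 157, 158, 151, 143, 129, 113, 99, 82, 75, 69, 70, 71, 72, 73, 76, 79, 84, 92, 104, 114]
tp 0.076 [71, 73, 78, 82, 86, 92, 89, 85, 77, 70, 64, 59, 55, 53, 52, 51, 51, 52, 53, 55, 56, 58, 60, 64]
tp 0.078 [43, 43, 43, 43, 47, 49, 50, 49, 48, 45, 44, 43, 44, 45, 45, 45, 45, 44, 43, 43, 43, 45, 47, 46]
{'scene': [np.float64(0.4476595841019519), np.float64(-0.5906001336965608), np.float64(0.6875063186270156)], 'top': [np.float64(-0.0352894717857926), np.float64(-0.07440643741506305), np.float64(0.8489865691165313)]}
```

The top view puts the blade's middle at 34.9 to 35.2 mm and the scene view, after bias correction, at about 34.4 mm. The jaw is at about 33.4 mm from rolling (20 mm × 4 / 4.4) and 33.6 mm measured. It needs about 1.4 mm more, which is a last roll of 6 mm.

>>> {"fn": "drive_tool", "kwargs": {"deltas": [[0,[-53,3,0],[0,0,0]],[0,[-53,3,0],[0,0,0]],[0,[-54,3,0],[0,0,0]],[0,[-54,3,0],[0,0,0]],[0,[-54,0,30],[0,0,0]],[0,[-54,0,45],[0,0,0]],[0,[0,0,0],[0,0,0]],[0,[0,0,0],[0,0,0]]]}}

```text
t: 20.85
tcp_pos: [0.5444, 0.001, 0.0936]
ee_rot: [[-0.172, -0.985, -0.001], [-0.985, 0.172, 0.0], [0.0, 0.001, -1.0]]
force: [0.7, -0.2, -0.1]
grip_width: -0.0
```

```bash
python3 -c "
from h import *
where()"
```

```text
t 20.85 holder xy mm [ -1.  -74.2] z 93.6 yaw err deg 0.1 F [ 0.69 -0.25 -0.06] grip -4.579848901515464e-05 zaxis [-0.001  0.    -1.   ]
```

>>> {"fn": "drive_tool", "kwargs": {"deltas": [[0,[0,2,12],[0,0,0]],[0,[0,0,7],[0,0,0]],[0,[0,0,3],[0,0,0]],[0,[0,0,2],[0,0,0]],[0,[0,0,0],[0,0,0]],[0,[0,0,0],[0,0,0]]]}}

```text
t: 21.6
tcp_pos: [0.5431, -0.0002, 0.07]
ee_rot: [[-0.175, -0.985, 0.001], [-0.985, 0.175, -0.0], [0.0, -0.001, -1.0]]
force: [-0.8, -3.7, 5.3]
grip_width: 0.0005
```

>>> {"fn": "drive_tool", "kwargs": {"deltas": [[0,[0,-2,0],[0,0,0]],[0,[0,-2,0],[0,0,0]],[0,[0,-2,0],[0,0,0]],[0,[0,0,0],[0,0,0]],[0,[0,0,0],[0,0,0]]]}}

```text
t: 22.22
tcp_pos: [0.5492, -0.0009, 0.0698]
ee_rot: [[-0.175, -0.985, 0.001], [-0.985, 0.175, -0.0], [-0.0, -0.001, -1.0]]
force: [-0.3, -3.3, 3.5]
grip_width: 0.0001
```

>>> {"fn": "drive_tool", "kwargs": {"deltas": [[0,[0,0,-20],[0,0,0]],[0,[0,0,-40],[0,0,0]],[0,[50,0,-40],[0,0,0]],[0,[55,0,0],[0,0,0]],[0,[55,0,0],[0,0,0]],[0,[55,0,0],[0,0,0]],[0,[55,0,0],[0,0,0]],[0,[50,0,0],[0,0,0]],[0,[0,0,0],[0,0,0]],[0,[0,0,0],[0,0,0]]]}}

```text
t: 23.48
tcp_pos: [0.4935, -0.3134, 0.1682]
ee_rot: [[-0.174, -0.985, 0.0], [-0.985, 0.174, 0.001], [-0.001, 0.0, -1.0]]
force: [-0.4, 1.6, 0.1]
grip_width: 0.0002
```

```bash
python3 -c "
from h import *
where();meas('c')"
```

```text
t 23.475 holder xy mm [   3.3 -392.7] z 168.2 yaw err deg -0.1 F [-0.39  1.62  0.14] grip 0.0001744095517685183 zaxis [ 0.     0.001 -1.   ]
top 0.04 [174, 174, 173, 172, 173, 174, 175, 175, 176, 175, 175, 176, 180, 188, 198, 213, 228, 234, 239, 241, 243, 243, 243, 242, 241, 242, 242, 242, 242, 242, 242, 242, 242, 242, 242, 243, 242, 242, 242, 242, 242, 242, 241, 241, 241]
top 0.045 [175, 174, 174, 173, 173, 174, 175, 174, 174, 173, 172, 171, 174, 181, 194, 212, 224, 235, 239, 242, 242, 242, 242, 242, 242, 242, 242, 242, 243, 242, 242, 242, 241, 241, 242, 242, 241, 242, 242, 242, 242, 242, 241, 242, 242]
top 0.06 [242, 242, 241, 241, 242, 242, 242, 241, 241, 239, 235, 227, 209, 184, 151, 115, 89, 69, 79, 95, 123, 154, 177, 199, 212, 221, 228, 233, 238, 241, 241, 242, 241, 241, 242, 242, 241, 242, 242, 242, 243, 242, 242, 242, 242]
top 0.064 [237, 235, 233, 233, 235, 238, 238, 238, 236, 233, 227, 218, 192, 165, 130, 100, 76, 63, 62, 67, 78, 89, 101, 114, 130, 155, 182, 206, 226, 231, 235, 237, 239, 239, 239, 239, 238, 238, 237, 237, 238, 239, 239, 239, 239]
top 0.068 [235, 232, 231, 230, 230, 229, 226, 223, 221, 217, 212, 193, 169, 140, 113, 91, 71, 69, 68, 77, 85, 92, 99, 107, 121, 142, 166, 193, 210, 220, 225, 229, 232, 234, 232, 230, 229, 229, 229, 230, 231, 232, 233, 232, 231]
```

View pics/r_c.png

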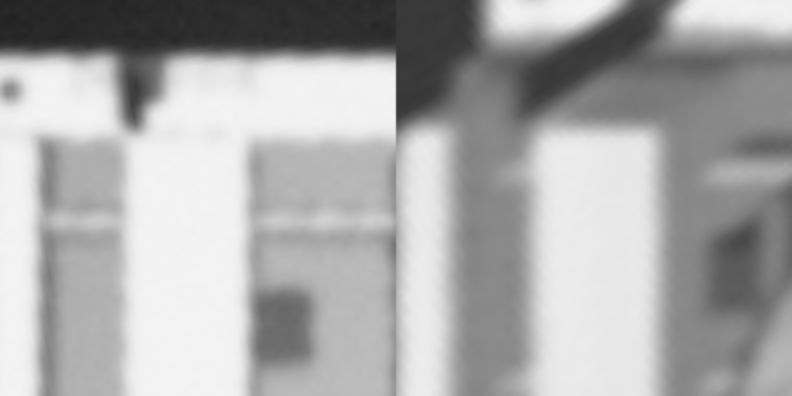

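The jaw face now measures 35.2 mm, or about 34.7 mm from the roll count. The blade's middle is at about 35 mm, so they are in line. The hand is clear, so I'm handing in.

```bash
python3 -c "
from plant import *
print(hand_in())"
```

```text
the job is handed in; nothing more can be done
None
```

The jaw is set to the gauge mark as far as my measurements can tell, and I handed the job in at about 23.5 s of the 61 s allowed. The hand-in gives no verdict, so success is not confirmed.

- **Rolling:** I used only the wheel: four 20 mm strokes and one of 6 mm, pressing about 3.5 to 5.7 N. The top view showed no slip. I then took the hand about 320 mm aside, and it touches nothing.
- **Last check:** In the final top view the jaw's closing face is at y ≈ 35.2 mm in the holder's frame. The roll count gives about 34.7 mm.
- **Gauge mark:** The top view puts the blade's middle at about 35 mm near the jaw end. Farther along the blade, where the edge is less clear, it gave up to 36.3 mm.
- **Margin:** The estimated error is under 1 mm by most readings and about 1.6 mm at worst, against the 2.5 mm tolerance.

**What disagreed:**
- **Fingertip height:** The fingertip touched the wheel about 23 mm lower in reported TCP height than expected, so I found contact by force.
- **Scene camera:** It read holder y about 2 to 3 mm low. After correcting for that it gave 34.4 mm for the blade.
- **Sideways force:** The last stroke showed about 3.5 N sideways on the wheel. It disappeared once the hand was lifted.

I did not measure the cassettes, bottle or rack again at the end, but the hand never came near them.

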